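# Fit the shaving disc to the chocolate shaver

### The job

Pick up the chocolate-shaving disc by the bar on its top, turn it so that its three holes line up with the three studs on the sloping drive hub of the chocolate shaver, and slide it on, pushing past the spring catch until the disc lies flat against the hub and the catch has snapped back over its rim. Let go of it, and leave the jars and the round cutter where they stand.

Things in the scene. Friction and masses are not known exactly. Their poses are not given: they have to be found in the camera images.
- disc_center (a point): On the axis of the loose shaving disc (0.2 to 0.4 kg), 31 mm above its underside. Aluminium, 140 mm across, 8 mm thick, with a black upright grip bar (56 x 20 mm, top 62 mm above the disc's underside) in the middle of its upper face, in a flat collar 60 mm across and 4 mm high. z: out of the face with the bar (up at the start); x: along the bar; y: across the bar.
- disc_hole (a point): Centre of one of the disc's three through holes, on the disc's underside, in the disc's +x direction, in line with the bar. Holes: 15 mm diameter, 120 degrees apart, centres 45 mm from the disc's axis. Axes as the disc.
- hub (a point): Centre of the flat seat (96 mm across) of the shaver's drive hub, 135 mm above the table. z: out along its axis, 30 degrees from vertical, leaning to the shaver's front, which faces the robot's left or front left (towards +y); x: towards one of three studs. The hub turns about z, but so stiffly (0.6 N m) that it stays as found. When fitted, the disc's underside lies on the seat, z along z; any of three turns will do.
- stud_tip (a point): Tip of the stud that stands in the hub's +x direction, axes as the hub. The three steel studs stand along the hub's z, 120 degrees apart, centres 45 mm from its axis: 11 mm thick, 25 mm long above the seat, the last 9 mm tapered.
- shaver: The chocolate shaver, fixed: grey foot 180 x 150 mm, white sloping housing 195 x 135 mm whose steel face lies 10 mm below the seat. Origin on the table under the centre of the hub's seat; -x is its front (lower end), y along its width, z up.
- catch_nose (a point): Tip of the spring catch, a steel block 34 mm wide at the upper end of the housing. At rest it is 63.5 mm from the hub axis, 6.5 mm over a fitted disc's rim; the hook's underside is 11 mm above the seat. From 15 to 32 mm above the seat it has a ramp sloping outwards by 10 mm: a disc pushed straight down the studs (6 to 10 N) presses the catch out and passes it.
- catch (a joint): How far the spring catch is pushed outwards from the hub axis, m: 0 at rest, 0.013 at most. Its spring (250 N/m, 3 N at rest) returns it as soon as the rim has passed.
- sprinkle_jar: Bystander: sprinkle jar with a screw lid, 47 mm across, 63 mm tall; origin at the centre of its underside.
- cutter: Bystander: round steel pastry cutter ring, 64 mm across, 33 mm tall; origin at the centre of its underside.
- lustre_jar: Bystander: small lidded jar, 42 mm across and 42 mm tall; origin at the centre of its underside.
Things that resemble listed ones, but are neither listed nor needed, are in the scene too. Leave any pink or purple look-alike of the part that bears disc_center alone.

How it is judged:
By the outcome, as a careful person would: the job done as asked, in the order asked, and still so for the second after the job is handed in, with the robot touching nothing.
It also fails if it takes over 48 s, if anything falls off the work surface, if the arm or the gripper's body presses on something with over 40 N, if the wrist force passes 120 N, or if a joint passes its speed limit or range.

### The arm

A 6-joint arm with a two-finger parallel gripper is mounted at the origin on the work surface; the furniture and walls round the work are solid. World frame = base frame: x ahead of the robot, y to its left, z up, the work surface at z = 0. Lengths are in m, angles in rad, forces in N, time in s.
With the tool pointing down it reaches from about 0.275 to 0.725 m from the base axis. Payload 15.9 kg.
Tool frame: the origin (TCP) lies midway between the tips of the shut fingers; the grasp point (between the pads) lies 19 mm behind it; z points along the fingers, y is the line along which they close (so a half turn about z gives the same grasp; the last joint's range is limited). The gripper opens to 85 mm and grips with 20 to 120 N. Pads are 22 mm wide; open, the fingers measure 114 mm over their backs; the gripper's body (76 mm by 85 mm) begins 54 mm behind the grasp point. The pads swing forward as they close: fully open they stand 13 mm farther back than shut.
Start: joints at [-1.335, 0.213, -0.034, 1.323, 0, 1.571], TCP at [0.117, -0.486, 0.231] pointing down, gripper open.
Joint ranges: [-2.98, 2.98], [-0.74, 1.72], [-1.14, 1.35], [-2.1, 2.04], [-1.57, 1.44], [-3.14, 3.14]. Speed limits (rad/s): [1.89, 1.89, 2.39, 2.57, 3.14, 3.14].

### API

Orientations are given as a unit quaternion [x, y, z, w].
In Python, from cell import r, eyes, workorder gives the robot as it stands.
- The arm moves only by the tool move_arm, never from a script. Its argument "moves" is a list that holds one entry, the list of rows, each a list of 7 numbers: the shift along the tool's x, y, z in mm, then the turn, a rotation vector about the tool's x, y, z in degrees, then the opening, from -1 (shut) to 1 (fully open). A call has 1 to 20 rows; each row shifts and turns the commanded pose from where the row before left it, along the tool's axes as they then stand; what a row does not reach is not made up. A row lasts 1/10 s, in which the tool goes at most 50 mm and 8.59 degrees, less where a joint would pass 70% of its speed; a pose out of reach is approached as far as the arm can. A call with a gripper value outside its range is refused whole. The fingers move at their own pace and stop on an object; "grip_force" is the grip in N (left out, the last holds). Time passes only in rows, so rows that do not move let the fingers close. It gives the time, the measured TCP pose, the force, the opening and the grip force at its end, in the units of the state.
- r.state(): the state, without advancing time (a new reading comes with each control period).
- eyes.snapshot(name): name is "side" or "top"; returns (picture, depth): 420x560x3 uint8, blue, green, red; 420x560 float32, m along the optical axis (not along the pixel's ray), 0 where there is no reading.
- eyes.get_calibration(name): a dict with "fx", "fy", "cx", "cy" (pixels), "camera_from_world" (4x4, takes a point from world to camera coordinates). Camera axes: x right, y down, z forward; pixel columns grow to the right and rows downward; lengths in m; the calibration is good to about 2 mm. A picture is of the moment at which its call begins. get_calibration takes no time and is no camera call.
- workorder.sign_off(): hands the job in; it is judged then, once.
The state is a dict: "clock": time; "joint_positions": joint angles; "qvel": joint speeds; "joint_torque": joint torques, N m; "ee_pos": TCP position; "tool_rot": TCP orientation; "force": force on the tool from outside, world axes, zero at the start; "torque": the same for the moment, N m; "opening": finger opening in m; "grasp_force": force on a finger pad.
Only numpy, scipy, OpenCV 4.12 (cv2) and the standard library are available. Lean on these libraries where they do the work, as an engineer would, in place of code of your own. Each camera call takes 0.05 s, during which the arm holds its last target. There are 200 camera calls.

## Working session

There is one attempt and no reset: what is moved stays moved. The work goes in short steps, Python scripts to look and compute and a tool call to move; the robot and the scene stay as the last step left them, time stands still between calls to the robot, and variables do not carry over. Pictures are saved under pics/ and viewed, at most 10 in all, crops included, and the job is handed in when it is done.

Besides the shell and the picture viewer there is one more tool, called after "Emit:" as name(argument=value, ...), one argument or row to a line, values as JSON. move_arm: Moves the arm, as the interface text tells. Its arguments: {"type":"object","properties":{"moves":{"type":"array","items":{"type":"array","items":{"type":"array","items":{"type":"number"}}}},"grip_force":{"type":"number"}},"required":["moves"]}

```bash
mkdir -p pics; ls; cat > h.py <<'E'
import numpy as np, cv2
from cell import r, eyes, workorder
from scipy.spatial.transform import Rotation as R
def cal(n):
    c=eyes.get_calibration(n); return c, np.linalg.inv(np.array(c["camera_from_world"]))
def cloud(n,d):
    c,W=cal(n); v,u=np.indices(d.shape)
    P=np.stack([(u-c["cx"])/c["fx"]*d,(v-c["cy"])/c["fy"]*d,d],-1)
    return P@W[:3,:3].T+W[:3,3]
def ray(n,u,v):
    c,W=cal(n); k=W[:3,:3]@np.array([(u-c["cx"])/c["fx"],(v-c["cy"])/c["fy"],1]); return W[:3,3],k
def onz(n,u,v,z):
    o,k=ray(n,u,v); return o+k*(z-o[2])/k[2]
def proj(n,p):
    c,_=cal(n); q=(np.array(c["camera_from_world"])@np.append(p,1))[:3]; return np.array([c["fx"]*q[0]/q[2]+c["cx"],c["fy"]*q[1]/q[2]+c["cy"]])
E
python3 - <<'E'
from h import *
for n in ("top","side"):
    p,d=eyes.snapshot(n); cv2.imwrite(f"pics/{n}0.png",p); np.save(f"pics/{n}0.npy",d)
    c,W=cal(n); print(n,c["fx"],W[:3,3].round(3),W[:3,2].round(2),(d>0).mean())
print(r.state())
E
```

```text
pics
top 414.8801550732393 [ 0.327 -0.083  1.173] [ 0.11 -0.02 -0.99] 0.9957568027210885
side 418.889869315524 [-0.003 -1.061  0.633] [ 0.36  0.82 -0.44] 0.995829081632653
{'clock': 0.1, 'joint_positions': array([-1.33496127e+00,  2.13276653e-01, -3.49607833e-02,  1.32349802e+00,
        5.02556756e-06,  1.57080578e+00]), 'qvel': array([-0.00121304, -0.00068245,  0.00060302, -0.00112806,  0.00052466,
        0.00247695]), 'joint_torque': array([-1.01580426e-03, -6.87254333e+01,  4.87804270e+01,  1.24265050e-02,
       -1.13271592e-04,  3.06159524e-07]), 'ee_pos': array([ 0.1167609, -0.4858758,  0.2308949]), 'tool_rot': array([ 9.93056227e-01,  1.17639746e-01, -5.27485678e-05, -4.66599414e-04]), 'force': array([-0.05451655, -0.08287154, -1.02882039]), 'torque': array([ 0.007792  , -0.03483048,  0.02271573]), 'grasp_force': 0.0, 'opening': 0.08551630605548742}
```

View pics/top0.png

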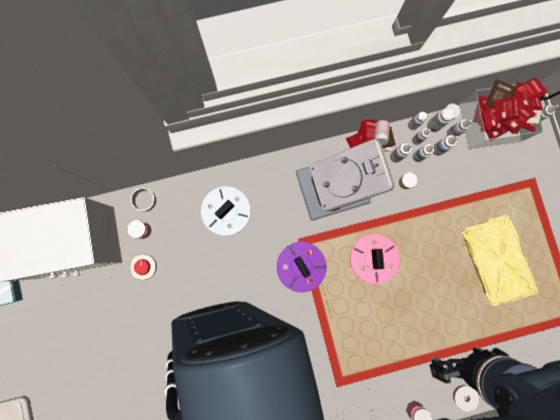

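View pics/side0.png

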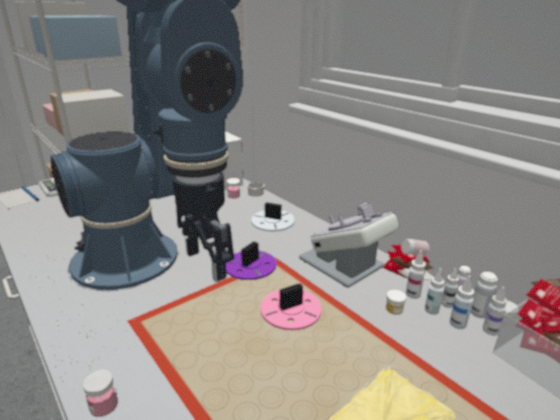

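The disc candidates in the top view are white/aluminium (226,210), purple (302,267) and pink (375,259). The aluminium one fits the description, since the other two are the coloured look-alikes. I'll confirm it in an enlarged crop alongside the hub (345,177).

```bash
python3 - <<'E'
from h import *
p=cv2.imread("pics/top0.png"); 
a=cv2.resize(p[170:250,186:266],(400,400),interpolation=cv2.INTER_CUBIC); b=cv2.resize(p[137:217,305:385],(400,400),interpolation=cv2.INTER_CUBIC)
cv2.imwrite("pics/crop1.png",np.hstack([a,b]))
d=np.load("pics/top0.npy"); P=cloud("top",d)
print("base px",proj("top",[0,0,0]),proj("top",[.3,0,0]),proj("top",[0,.3,0]))
for u,v in [(226,210),(210,205),(245,200),(302,267),(345,177),(320,150),(200,250)]: print(u,v,P[v,u].round(4))
# disc
h=cv2.cvtColor(p,cv2.COLOR_BGR2HSV)
win=np.zeros(d.shape,bool); win[175:245,190:262]=1
rim=win&(P[...,2]>.004)&(P[...,2]<.1)
c=max(cv2.findContours(rim.astype(np.uint8),0,1)[0],key=cv2.contourArea)
e=cv2.fitEllipse(c); print("disc ell",e, onz("top",*e[0],.006))
bar=win&(p.max(2)<70)&(P[...,2]>.04)
q=P[bar]; print("bar n",len(q),q.mean(0),np.median(q[:,2]))
m=(bar*255).astype(np.uint8); k=cv2.findContours(m,0,1)[0]
c=max(k,key=cv2.contourArea); rr=cv2.minAreaRect(c); bx=cv2.boxPoints(rr); W=np.array([onz("top",*t,.062) for t in bx]); print("bar px",rr, W.round(4))
E
```

```text
base px [239.84509585 378.24658366] [241.8792858  267.32133854] [129.11220992 377.81025177]
226 210 [0.4537 0.0408 0.0649]
210 205 [0.4745 0.0932 0.0036]
245 200 [ 0.4893 -0.0059  0.0084]
302 267 [ 0.3037 -0.1639  0.0652]
345 177 [ 0.5328 -0.2668  0.1401]
320 150 [ 0.6388 -0.2196  0.0011]
200 250 [0.3472 0.1179 0.0024]
disc ell ((225.46450805664062, 210.99339294433594), (48.359439849853516, 49.42649459838867), 108.3736572265625) [0.4576109  0.04879739 0.006     ]
bar n 149 [0.45664063 0.04671535 0.06064777] 0.06164134758089812
bar px ((224.25001525878906, 209.25001525878906), (7.77817440032959, 18.384775161743164), 45.0) [[0.4456 0.0704 0.062 ]
 [0.4813 0.0363 0.062 ]
 [0.4665 0.0212 0.062 ]
 [0.4309 0.0553 0.062 ]]
```

View pics/crop1.png

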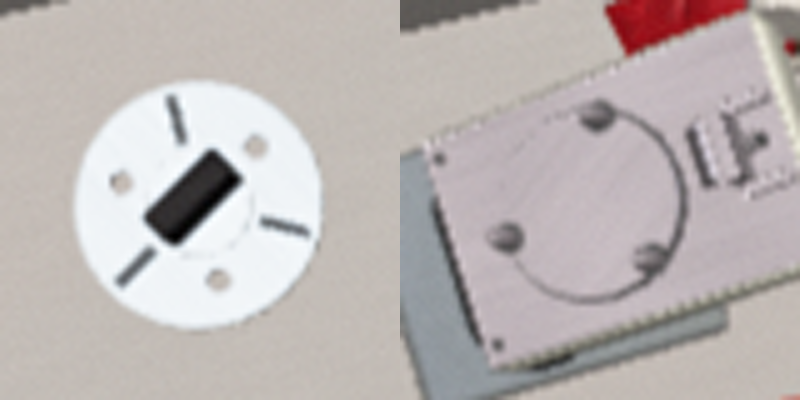

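The crop shows the aluminium disc with its black bar running lower left to upper right, and a hole in line with the bar at its upper-right end (237,199). The other two holes are at (210,206) and (229,226). The hub studs are at about (344,160), (326,184) and (355,188), with the catch at (371,168).

```bash
cat > hub.py <<'E'
from h import *
p=cv2.imread("pics/top0.png"); d=np.load("pics/top0.npy"); P=cloud("top",d)
T=[onz("top",186+(u+.5)/5-.5,170+(v+.5)/5-.5,.008)for u,v in [(256,146),(121,182),(218,280)]]
T=np.array(T); c=T.mean(0); print("disc c from holes",c.round(4),"r",np.linalg.norm(T-c,axis=1).round(4),"ang",np.degrees(np.arctan2(*(T-c)[:,1::-1].T)).round(1))
win=np.zeros(d.shape,bool); win[145:212,312:385]=1
w=win&(P[...,2]>.08)&(P[...,2]<.22); Q=P[w]; px=np.argwhere(w)
best=None; g=np.random.default_rng(0)
for _ in range(2000):
    a=Q[g.integers(len(Q),size=3)]; n=np.cross(a[1]-a[0],a[2]-a[0]); n/=np.linalg.norm(n)+1e-12; n*=np.sign(n[2]); 
    k=(abs((Q-a[0])@n)<.0015).sum()
    if best is None or k>best[0]: best=(k,n,a[0])
k,n,o=best
i=abs((Q-o)@n)<.002; o=Q[i].mean(0); n=np.linalg.svd(Q[i]-o)[2][2]; n*=np.sign(n[2])
H=(Q-o)@n; print("n",n,"tilt",np.degrees(np.arccos(n[2])),"az",np.degrees(np.arctan2(n[1],n[0])),len(Q),k)
print(np.histogram(H,bins=np.arange(-.03,.05,.0025)))
Hm=np.full(d.shape,np.nan); Hm[w]=H
np.set_printoptions(linewidth=300); print((Hm[150:208:1,316:380]*1000)[::2].round().astype(int).clip(-99,99))
E
python3 hub.py 2>/dev/null
```

```text
disc c from holes [0.4599 0.0492 0.008 ] r [0.0455 0.0452 0.0453] ang [ -44.3   75.7 -164.6]
n [-0.16658211  0.4734909   0.86490275] tilt 30.128397152525103 az 109.38273432281376 3650 3650
(array([  7,   6,  13,   7,  26,  31,  53,  69, 114, 491, 913, 484, 125,
       271, 544, 238,  38,   9,   7,  13,  11,  19,  17,  25,  40,  25,
        15,   9,   3,   0,   0]), array([-3.00000000e-02, -2.75000000e-02, -2.50000000e-02, -2.25000000e-02,
       -2.00000000e-02, -1.75000000e-02, -1.50000000e-02, -1.25000000e-02,
       -1.00000000e-02, -7.50000000e-03, -5.00000000e-03, -2.50000000e-03,
       -1.38777878e-17,  2.50000000e-03,  5.00000000e-03,  7.50000000e-03,
        1.00000000e-02,  1.25000000e-02,  1.50000000e-02,  1.75000000e-02,
        2.00000000e-02,  2.25000000e-02,  2.50000000e-02,  2.75000000e-02,
        3.00000000e-02,  3.25000000e-02,  3.50000000e-02,  3.75000000e-02,
        4.00000000e-02,  4.25000000e-02,  4.50000000e-02,  4.75000000e-02]))
[[-99 -99 -99 ...  -5 -11 -12]
 [-99 -99 -99 ...  -5  -4 -10]
 [-99 -99 -99 ...  -7  -8  -9]
 ...
 [-99 -99 -99 ... -99 -99 -99]
 [-99 -99 -99 ... -99 -99 -99]
 [-99 -99 -99 ... -99 -99 -99]]
```

```bash
sed -i 's/^    if best is None/    if np.linalg.norm(n)<.5: continue\n    if best is None/; /^print(np.hist/d; /set_printoptions/d' hub.py
cat >> hub.py <<'E'
# face=lower peak; refit seat plane
if ((H>.005)&(H<.015)).sum()<((H<-.005)&(H>-.015)).sum(): H=H+.01   # plane found was the seat
s=(H>.007)&(H<.013); f=abs(H)<.003
print("n seat/face px",s.sum(),f.sum())
A=np.r_[Q[s]-Q[s].mean(0),Q[f]-Q[f].mean(0)]; n=np.linalg.svd(A)[2][2]; n*=np.sign(n[2]); print("n",n,"tilt",np.degrees(np.arccos(n[2])),"az",np.degrees(np.arctan2(n[1],n[0])))
hs=Q[s].mean(0)@n; hf=Q[f].mean(0)@n; print("seat-face",hs-hf)
zx=-np.cross(n,[0,0,1]);zx/=np.linalg.norm(zx); zy=np.cross(n,zx)
H=Q@n-hs
XY=np.stack([Q@zx,Q@zy],1)
m=np.zeros(d.shape,np.uint8); m[px[:,0],px[:,1]]=(H>-.005)
m=cv2.morphologyEx(m,cv2.MORPH_OPEN,np.ones((3,3))); cs=max(cv2.findContours(m,0,1)[0],key=cv2.contourArea)
def onp(u,v,h):
    o,k=ray("top",u,v); return o+k*((hs+h-o@n)/(k@n))
B=np.array([onp(*t,0) for t in cs[:,0].astype(float)]); b=np.stack([B@zx,B@zy],1)
from scipy.optimize import least_squares
f2=least_squares(lambda q:np.hypot(*(b-q[:2]).T)-q[2],[*b.mean(0),.048],loss="soft_l1",f_scale=.001).x
C=f2[0]*zx+f2[1]*zy+hs*n; print("seat circ r",f2[2],"centre",C, proj("top",C))
m=np.zeros(d.shape,np.uint8); m[px[:,0],px[:,1]]=(H>.012)&(H<.035)&(np.hypot(*(XY-f2[:2]).T)<.058)
nn,_,st,ce=cv2.connectedComponentsWithStats(m)
tips=[]
for j in range(1,nn):
    if st[j,4]<6: continue
    sel=_[px[:,0],px[:,1]]==j; top=sel&(H>.020); t=XY[top].mean(0)-f2[:2] if top.any() else XY[sel].mean(0)-f2[:2]
    print("stud px",ce[j].round(1),st[j,4],top.sum(),"Hmax",H[sel].max().round(4),"xy",t.round(4),"r",np.hypot(*t).round(4),"ang",np.degrees(np.arctan2(t[1],t[0])).round(1)); tips.append(t)
tips=np.array(tips); print("tip mean",tips.mean(0)); print("zx",zx,"zy",zy)
k=n.copy(); k[2]=0;print("zaz")
E
python3 hub.py
```

```text
disc c from holes [0.4599 0.0492 0.008 ] r [0.0455 0.0452 0.0453] ang [ -44.3   75.7 -164.6]
n [-0.14824071  0.48131702  0.86392049] tilt 30.24033249146757 az 107.11829645897191 3650 1154
n seat/face px 957 1762
n [-0.14790749  0.47909743  0.86521039] tilt 30.09326178985099 az 107.15656097891821
seat-face 0.010028320139110397
seat circ r 0.04701250447225596 centre [ 0.53178426 -0.26045594  0.13547673] [342.19088518 177.69780812]
stud px [342.6 160. ] 17 8 Hmax 0.0247 xy [-0.0388  0.0205] r 0.0439 ang 152.1
stud px [324.5 184.5] 16 8 Hmax 0.0239 xy [ 0.0041 -0.0444] r 0.0446 ang -84.7
stud px [353.6 188.8] 17 8 Hmax 0.0284 xy [0.0387 0.0251] r 0.0461 ang 33.0
tip mean [0.00132525 0.00040342]
zx [-0.95550228 -0.29498372  0.        ] zy [ 0.25522298 -0.8267105   0.50140899]
zaz
```

The hub normal is tilted 30.1° and the seat-to-face step is 10.0 mm. The stud radii are 44.9 mm and the disc hole radii 45.3 mm, so the measurements agree with the sizes given. Next I move above the disc.

Emit:
move_arm(
  moves=[
    [[28.5, -27.4, 0, 0, 0, 0, 1], [28.5, -27.4, 0, 0, 0, 0, 1], [28.5, -27.4, 0, 0, 0, 0, 1], [28.5, -27.4, 0, 0, 0, 0, 1], [28.5, -27.4, 0, 0, 0, 0, 1], [28.5, -27.4, 0, 0, 0, 0, 1], [28.5, -27.4, 0, 0, 0, 0, 1], [28.5, -27.4, 0, 0, 0, 0, 1], [28.5, -27.4, 0, 0, 0, 0, 1], [28.5, -27.4, 0, 0, 0, 0, 1], [28.5, -27.4, 0, 0, 0, 0, 1], [28.5, -27.4, 0, 0, 0, 0, 1], [28.5, -27.4, 0, 0, 0, 0, 1], [28.5, -27.4, 0, 0, 0, 0, 1], [28.5, -27.4, 0, 0, 0, 0, 1], [28.5, -27.4, 0, 0, 0, 0, 1], [0, 0, 0, 0, 0, -8, 1], [0, 0, 0, 0, 0, 0, 1]],
  ],
)

```text
clock: 1.9
ee_pos: [0.4577, 0.0474, 0.2308]
tool_rot: [0.982, 0.189, -0.001, -0.0]
force: [-0.0, -0.1, -0.2]
opening: 0.0852
grasp_force: 0.0
```

```bash
cat > st.py <<'E'
from h import *
s=r.state(); M=R.from_quat(s["tool_rot"]).as_matrix(); print(s["clock"],s["joint_positions"].round(3),s["ee_pos"].round(4),"x",M[:,0].round(3),"z",M[:,2].round(3),"ang",np.degrees(np.arctan2(M[1,0],M[0,0])).round(2),s["force"].round(1),s["opening"],s["grasp_force"])
E
python3 st.py
```

```text
1.9 [ 0.103  0.132 -0.133  1.306 -0.     2.865] [0.4577 0.0474 0.2308] x [ 0.929  0.371 -0.001] z [-0.001 -0.    -1.   ] ang 21.78 [-0.  -0.1 -0.2] 0.08522597398844821 0.0
```

Emit:
move_arm(
  moves=[
    [[0, 0, 0, 0, 0, -8, 1], [0, 0, 0, 0, 0, -8, 1], [0, 0, 0, 0, 0, -8, 1], [0, 0, 0, 0, 0, -8, 1], [0, 0, 0, 0, 0, -8, 1], [0, 0, 0, 0, 0, -8, 1], [0, 0, 0, 0, 0, -8, 1], [0, 0, 0, 0, 0, -8, 1], [0, 0, 20, 0, 0, -8, 1], [0, 0, 20, 0, 0, -8, 1], [0, 0, 20, 0, 0, -8, 1], [0, 0, 20, 0, 0, -8, 1], [0, 0, 20, 0, 0, -8, 1], [0, 0, 20, 0, 0, -8, 1], [0, 0, 0, 0, 0, -1.9, 1], [0, 0, 0, 0, 0, 0, 1]],
  ],
)

```text
clock: 3.5
ee_pos: [0.457, 0.0459, 0.1109]
tool_rot: [0.381, 0.925, -0.0, -0.0]
force: [-0.8, 1.0, 0.1]
opening: 0.0855
grasp_force: 0.0
```

```bash
python3 st.py; python3 -c "
from h import *
p,d=eyes.snapshot('side'); cv2.imwrite('pics/s1.png',cv2.resize(p[120:260,200:340],(560,560),interpolation=2))"
```

```text
3.5 [ 0.1    0.191 -0.374  1.007 -0.     0.882] [0.457  0.0459 0.1109] x [-0.709  0.705  0.001] z [-0.001 -0.    -1.   ] ang 135.19 [-0.8  1.   0.1] 0.0854532292626879 0.0
```

View pics/s1.png

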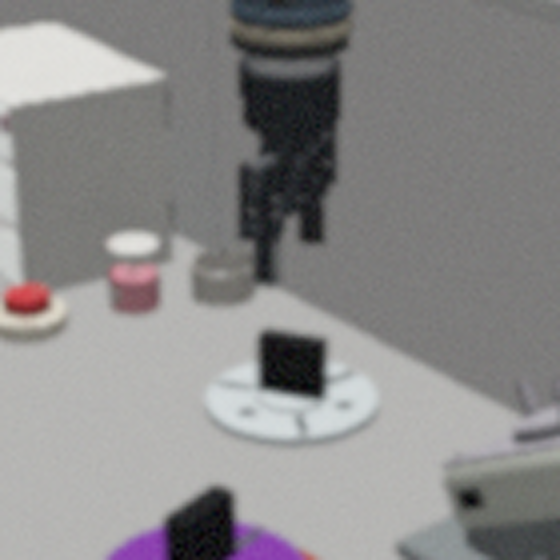

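The gripper is centred over the bar with its fingers straddling across it (bar at about (293,362) in the crop). Next I descend, grip and lift.

Emit:
move_arm(
  moves=[
    [[0.7, 2, 20, 0, 0, 0.4, 1], [0, 0, 20, 0, 0, 0, 1], [0, 0, 20, 0, 0, 0, 1], [0, 0, 16, 0, 0, 0, 1], [0, 0, 10, 0, 0, 0, 1], [0, 0, 6, 0, 0, 0, 1], [0, 0, 0, 0, 0, 0, 0], [0, 0, 0, 0, 0, 0, -0.4], [0, 0, 0, 0, 0, 0, -1], [0, 0, 0, 0, 0, 0, -1], [0, 0, 0, 0, 0, 0, -1], [0, 0, 0, 0, 0, 0, -1], [0, 0, 0, 0, 0, 0, -1], [0, 0, 0, 0, 0, 0, -1], [0, 0, 0, 0, 0, 0, -1]],
  ],
  grip_force=60,
)

```text
clock: 5.05
ee_pos: [0.4591, 0.0485, 0.0199]
tool_rot: [0.383, 0.924, 0.0, 0.0]
force: [-1.6, -0.5, 7.3]
opening: 0.0196
grasp_force: 59.5
```

```bash
python3 st.py
```

```text
5.05 [ 0.105  0.289 -0.506  0.775 -0.     0.891] [0.4591 0.0485 0.0199] x [-0.707  0.707 -0.001] z [ 0.001 -0.    -1.   ] ang 135.01 [-1.6 -0.5  7.3] 0.01960842285580334 59.480552673339844
```

Gripped: opening 19.6 mm, matching the 20 mm bar. Now I lift and work out the turn.

Emit:
move_arm(
  moves=[
    [[0, 0, -10, 0, 0, 0, -1], [0, 0, -20, 0, 0, 0, -1], [0, 0, -30, 0, 0, 0, -1], [0, 0, -40, 0, 0, 0, -1], [0, 0, -40, 0, 0, 0, -1], [0, 0, -40, 0, 0, 0, -1], [0, 0, -40, 0, 0, 0, -1], [0, 0, -20, 0, 0, 0, -1], [0, 0, 0, 0, 0, 0, -1]],
  ],
)

```text
clock: 5.95
ee_pos: [0.4597, 0.0487, 0.2625]
tool_rot: [0.383, 0.924, 0.001, 0.002]
force: [0.0, 0.0, -2.5]
opening: 0.0194
grasp_force: 59.1
```

```bash
cat > plan.py <<'E'
from h import *
n=np.array([-0.14790749,0.47909743,0.86521039]); zx=np.array([-.95550228,-.29498372,0]); zy=np.cross(n,zx)
C=np.array([.53178,-.26046,.13548])+.0013*zx+.0004*zy
a=np.radians(153.5); D=np.cos(a)*zx+np.sin(a)*zy
Mt=np.stack([-D,np.cross(-n,-D),-n],1)
def err(h,dx=0,dy=0):  # tool-frame shift(mm) and rotvec(deg) to have disc underside h above seat; disc axis at tool (dx,dy)
    s=r.state(); M=R.from_quat(s["tool_rot"]).as_matrix()
    t=C+n*(h+.0199)-Mt@np.array([dx,dy,0])
    return (M.T@(t-s["ee_pos"])*1000).round(1), np.degrees(R.from_matrix(M.T@Mt).as_rotvec()).round(2), t.round(4), (Mt.T@(t-s["ee_pos"])*1000).round(1)
if __name__=="__main__":
    import sys; print(err(float(sys.argv[1]),*[float(x) for x in sys.argv[2:]]))
E
python3 st.py; python3 plan.py .1; python3 - <<'E'
from h import *
s=r.state()
for n in("top","side"):
    p,d=eyes.snapshot(n); P=cloud(n,d); uv=proj(n,s["ee_pos"]+[0,0,-.012]); print(n,uv)
    # disc: bright pixels near the disc height
    w=(P[...,2]>s["ee_pos"][2]-.03)&(P[...,2]<s["ee_pos"][2]-.006)&(np.hypot(P[...,0]-s["ee_pos"][0],P[...,1]-s["ee_pos"][1])<.085)
    Q=P[w]; print(w.sum(), Q.min(0).round(4),Q.max(0).round(4),"ee",s["ee_pos"].round(4))
    m=(w&(p.min(2)>120)).astype(np.uint8); c=np.vstack([k for k in cv2.findContours(m,0,1)[0] if len(k)>5]); e=cv2.fitEllipse(cv2.convexHull(c)); print(e,onz(n,*e[0],s["ee_pos"][2]-.014))
    u,v=uv.astype(int); cv2.imwrite(f"pics/l_{n}.png",cv2.resize(p[max(0,v-60):v+60,max(0,u-60):u+60],(480,480),interpolation=2))
a=cv2.imread("pics/l_top.png");b=cv2.imread("pics/l_side.png"); h=min(len(a),len(b)); cv2.imwrite("pics/l.png",cv2.resize(np.hstack([a[:h],b[:h]]),(800,400)))
E
```

```text
5.95 [ 0.106  0.127 -0.06   1.379  0.     0.891] [0.4597 0.0487 0.2625] x [-0.707  0.707 -0.003] z [ 0.005  0.001 -1.   ] ang 135.01 [ 0.   0.  -2.5] 0.019422290629630284 59.11244988441467
(array([-216. , -141. ,   23.1]), array([ 22.02, -21.14, -34.89]), array([ 0.5129, -0.2037,  0.2394]), array([ -72.9, -199.1,  148.7]))
top [213.48943364 197.83617244]
869 [ 0.3923 -0.02    0.2432] [0.5286 0.0385 0.2564] ee [0.4597 0.0487 0.2625]
((215.29888916015625, 198.1846160888672), (58.88386535644531, 60.77893829345703), 173.01219177246094) [0.45923093 0.0449228  0.24845611]
side [272.81816362 146.41039663]
547 [ 0.3873 -0.022   0.24  ] [0.5271 0.1158 0.2563] ee [0.4597 0.0487 0.2625]
((272.24267578125, 148.16917419433594), (16.64513397216797, 47.923500061035156), 90.2955551147461) [0.45398101 0.03948078 0.24845611]
```

View pics/l.png

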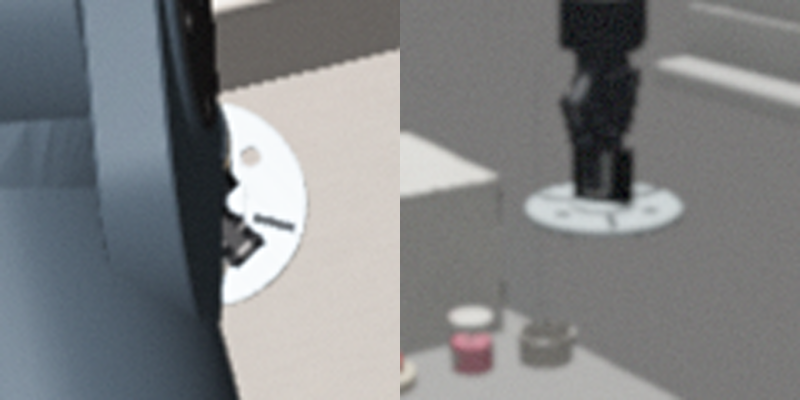

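```bash
cat > disc.py <<'E'
from h import *
from scipy.optimize import least_squares
s=r.state(); M=R.from_quat(s["tool_rot"]).as_matrix(); nn=-M[:,2]; e=s["ee_pos"]; zt=(e-nn*.0119)@nn
for n in("top","side"):
    p,d=eyes.snapshot(n); P=cloud(n,d); h=(P-(e-nn*.0119))@nn; q=P-e; q=q-(q@nn)[...,None]*nn
    w=(abs(h)<.006)&(np.linalg.norm(q,axis=-1)<.08)&(p.min(2)>110)
    c=max(cv2.findContours(w.astype(np.uint8),0,1)[0],key=cv2.contourArea)[:,0]
    B=[]
    for u,v in c:
        o,k=ray(n,u,v); B.append(o+k*((zt-o@nn)/(k@nn)))
    B=(np.array(B)-e)@M[:,:2]; B=B[np.hypot(*B.T)>.055]
    f=least_squares(lambda x:np.hypot(*(B-x[:2]).T)-.0695,[0,0],loss="soft_l1",f_scale=.001).x
    print(n,len(B),"disc axis in tool xy mm",(f*1000).round(2),"world",(M[:,:2]@f*1000).round(2),"rms",np.median(abs(np.hypot(*(B-f).T)-.0695)).round(4))
E
python3 disc.py
```

```text
top 89 disc axis in tool xy mm [ 1.25 -0.34] world [-1.13  0.65 -0.  ] rms 0.0006
side 81 disc axis in tool xy mm [-1.66 -9.16] world [-5.3  -7.66 -0.  ] rms 0.0016
```

Emit:
move_arm(
  moves=[
    [[0, 0, 0, 3.67, -3.523, -5.815, -1], [0, 0, 0, 3.67, -3.523, -5.815, -1], [0, 0, 0, 3.67, -3.523, -5.815, -1], [0, 0, 0, 3.67, -3.523, -5.815, -1], [0, 0, 0, 3.67, -3.523, -5.815, -1], [0, 0, 0, 3.67, -3.523, -5.815, -1], [-8, -22, 16, 0, 0, 0, -1], [-8, -22, 16, 0, 0, 0, -1], [-8, -22, 16, 0, 0, 0, -1], [-8, -22, 16, 0, 0, 0, -1], [-8, -22, 16, 0, 0, 0, -1], [-8, -22, 16, 0, 0, 0, -1], [-8, -22, 16, 0, 0, 0, -1], [-8, -22, 16, 0, 0, 0, -1], [-8, -22, 16, 0, 0, 0, -1], [0, 0, 0, 0, 0, 0, -1], [0, 0, 0, 0, 0, 0, -1]],
  ],
)

```text
clock: 7.85
ee_pos: [0.5095, -0.2008, 0.2383]
tool_rot: [0.078, 0.963, -0.241, 0.093]
force: [-1.0, 0.4, -2.7]
opening: 0.0194
grasp_force: 59.7
```

```bash
python3 st.py; python3 plan.py .04 .0012 -.0003; python3 disc.py; python3 - <<'E'
from h import *
p,_=eyes.snapshot("side");q,_=eyes.snapshot("top")
cv2.imwrite("pics/f1.png",np.hstack([cv2.resize(p[150:290,280:420],(400,400),interpolation=2),cv2.resize(q[120:220,285:385],(400,400),interpolation=2)]))
E
```

```text
7.85 [-0.106  0.096 -0.271  0.986 -0.48   0.003] [ 0.5095 -0.2008  0.2383] x [-0.97   0.106 -0.217] z [ 0.141 -0.479 -0.866] ang 173.76 [-1.   0.4 -2.7] 0.019399308141557402 59.68035578727722
(array([-5.5, -2.1, 60.9]), array([-0.05, -0.38,  0.13]), array([ 0.523 , -0.2323,  0.1876]), array([-5.1, -2.1, 60.9]))
top 140 disc axis in tool xy mm [ 0.36 -0.89] world [-0.52 -0.74  0.32] rms 0.0006
side 107 disc axis in tool xy mm [0.84 1.76] world [-0.47  1.62 -0.97] rms 0.2308
```

View pics/f1.png

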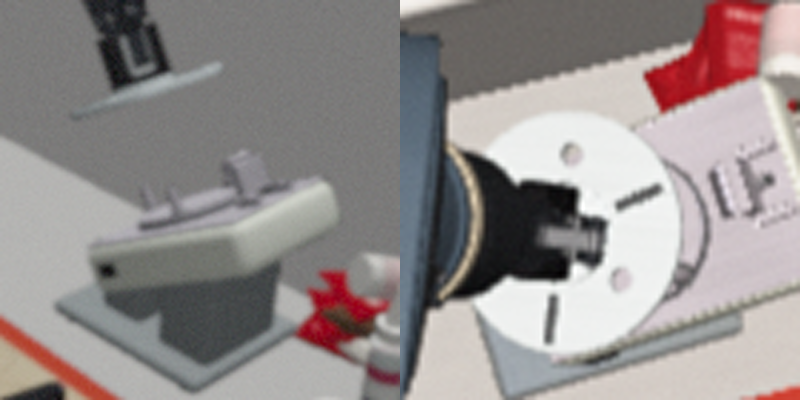

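The disc hangs parallel to the seat above the hub. In the top view two holes show at about (327,158) and (340,189), and the studs sit below it. I'll close in to 35 mm above the seat and recheck.

Emit:
move_arm(
  moves=[
    [[-5, -1.8, 10, 0, -0.38, 0.13, -1], [0, 0, 15, 0, 0, 0, -1], [0, 0, 15, 0, 0, 0, -1], [0, 0, 15, 0, 0, 0, -1], [0, 0, 10, 0, 0, 0, -1], [0, 0, 0, 0, 0, 0, -1], [0, 0, 0, 0, 0, 0, -1]],
  ],
)

```text
clock: 8.75
ee_pos: [0.5248, -0.2335, 0.1856]
tool_rot: [0.078, 0.962, -0.242, 0.098]
force: [0.6, -0.3, -2.5]
opening: 0.0194
grasp_force: 59.7
```

```bash
python3 st.py; python3 plan.py .0 .0007 -.0006; python3 disc.py; python3 - <<'E'
from h import *
s=r.state(); M=R.from_quat(s["tool_rot"]).as_matrix(); nn=-M[:,2]; e=s["ee_pos"]; zt=(e-nn*.0119)@nn
q,_=eyes.snapshot("top"); 
U=cv2.resize(q[125:225,290:390],(800,800),interpolation=cv2.INTER_CUBIC)
for k in (60,-60,180):
    t=np.radians(k+180*0); 
    p3=e-nn*.0119+.045*(M[:,0]*np.cos(t)+M[:,1]*np.sin(t)); print(k,proj("top",p3).round(1))
cv2.imwrite("pics/f2.png",U[:600])
E
```

```text
8.75 [-0.17   0.148 -0.353  0.81  -0.464 -0.07 ] [ 0.5248 -0.2335  0.1856] x [-0.969  0.103 -0.226] z [ 0.15  -0.48  -0.864] ang 173.92 [ 0.6 -0.3 -2.5] 0.019356392960392807 59.724774956703186
(array([ 2. ,  0.1, 37.4]), array([-0.05,  0.16,  0.02]), array([ 0.5285, -0.2512,  0.1528]), array([ 1.9,  0. , 37.4]))
top 132 disc axis in tool xy mm [ 0.62 -0.76] world [-0.75 -0.59  0.2 ] rms 0.0006
side 92 disc axis in tool xy mm [ 12.3  -42.93] world [-20.4  -36.13  16.52] rms 0.0148
60 [320.5 183.6]
-60 [350.3 187.6]
180 [338.8 158. ]
```

View pics/f2.png

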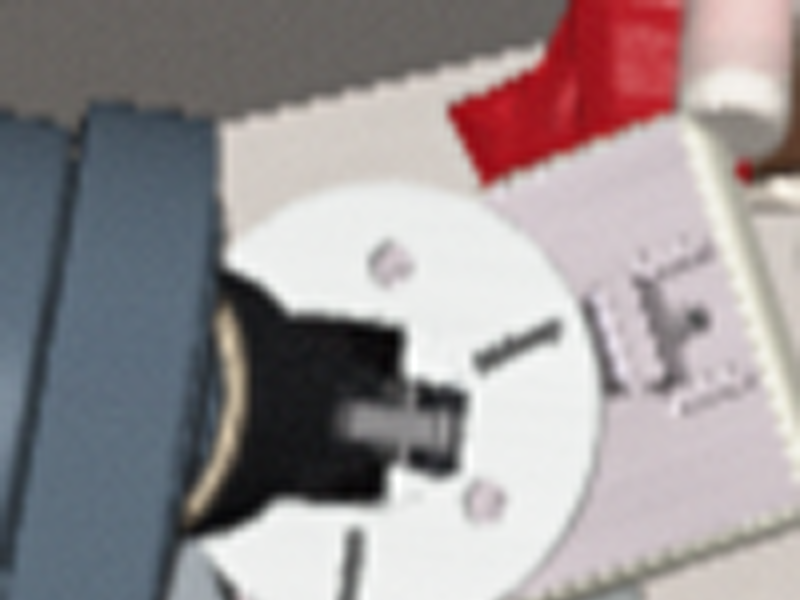

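Emit:
move_arm(
  moves=[
    [[2.3, -0.1, 0, 0, 0.16, 0, -1], [0, 0, 3, 0, 0, 0, -1], [0, 0, 3, 0, 0, 0, -1], [0, 0, 3, 0, 0, 0, -1], [0, 0, 2, 0, 0, 0, -1], [0, 0, 2, 0, 0, 0, -1], [0, 0, 2, 0, 0, 0, -1], [0, 0, 2, 0, 0, 0, -1], [0, 0, 0, 0, 0, 0, -1], [0, 0, 0, 0, 0, 0, -1]],
  ],
)

```text
clock: 9.9
ee_pos: [0.525, -0.2415, 0.1699]
tool_rot: [0.078, 0.963, -0.241, 0.096]
force: [-1.0, 5.3, -1.2]
opening: 0.0194
grasp_force: 60.3
```

```bash
cat >> st.py <<'E'
print("tool force",(M.T@s["force"]).round(2),"tool torque",(M.T@s["torque"]).round(3))
E
python3 st.py; python3 plan.py .0 .0002 -.0003
```

```text
9.9 [-0.187  0.164 -0.377  0.766 -0.459 -0.086] [ 0.525  -0.2415  0.1699] x [-0.969  0.104 -0.223] z [ 0.148 -0.479 -0.865] ang 173.85 [-1.   5.3 -1.2] 0.01935902390254832 60.25502800941467
tool force [ 1.8   4.89 -1.67] tool torque [-1.316  0.438 -0.084]
(array([-0.1, -0.4, 19.9]), array([-0.01, -0.01,  0.03]), array([ 0.5279, -0.2514,  0.1528]), array([-0.1, -0.4, 19.9]))
```

The force is purely along the hub's "away from catch" direction, about 4 N. That is the rim on the catch ramp, so the studs are in the holes. I'll keep pushing.

Emit:
move_arm(
  moves=[
    [[0, 0, 2, 0, 0, 0, -1], [0, 0, 2, 0, 0, 0, -1], [0, 0, 2, 0, 0, 0, -1], [0, 0, 2, 0, 0, 0, -1], [0, 0, 2, 0, 0, 0, -1], [0, 0, 2, 0, 0, 0, -1], [0, 0, 2, 0, 0, 0, -1], [0, 0, 1, 0, 0, 0, -1], [0, 0, 1, 0, 0, 0, -1], [0, 0, 1, 0, 0, 0, -1], [0, 0, 0, 0, 0, 0, -1]],
  ],
)

```text
clock: 11.0
ee_pos: [0.5273, -0.25, 0.155]
tool_rot: [0.079, 0.962, -0.241, 0.096]
force: [1.5, 0.7, -6.3]
opening: 0.0193
grasp_force: 59.4
```

```bash
python3 st.py; python3 plan.py .0 .0002 -.0003
```

```text
11.0 [-0.202  0.182 -0.395  0.722 -0.456 -0.103] [ 0.5273 -0.25    0.155 ] x [-0.969  0.105 -0.223] z [ 0.147 -0.48  -0.865] ang 173.82 [ 1.5  0.7 -6.3] 0.019253157077392287 59.38455283641815
tool force [0.05 3.78 5.31] tool torque [-1.256  0.272 -0.028]
(array([-0.3, -0.2,  2.7]), array([-0.03, -0.04,  0.02]), array([ 0.5279, -0.2514,  0.1528]), array([-0.3, -0.2,  2.7]))
```

Emit:
move_arm(
  moves=[
    [[0, 0, 1, 0, 0, 0, -1], [0, 0, 1, 0, 0, 0, -1], [0, 0, 0.7, 0, 0, 0, -1], [0, 0, 0.5, 0, 0, 0, -1], [0, 0, 0, 0, 0, 0, -1]],
  ],
)

```text
clock: 11.5
ee_pos: [0.528, -0.2516, 0.1526]
tool_rot: [0.079, 0.962, -0.241, 0.096]
force: [0.8, 1.5, -3.6]
opening: 0.0198
grasp_force: 59.8
```

```bash
python3 st.py; python3 plan.py .0 .0002 -.0003
```

```text
11.5 [-0.205  0.185 -0.398  0.714 -0.455 -0.106] [ 0.528  -0.2516  0.1526] x [-0.969  0.105 -0.224] z [ 0.148 -0.48  -0.865] ang 173.82 [ 0.8  1.5 -3.6] 0.019768727139198933 59.805949330329895
tool force [0.23 3.06 2.53] tool torque [-0.788  0.189  0.07 ]
(array([ 0. ,  0.1, -0.2]), array([-0.06, -0.  ,  0.  ]), array([ 0.5279, -0.2514,  0.1528]), array([ 0. ,  0.1, -0.2]))
```

Emit:
move_arm(
  moves=[
    [[0, 0, 0.5, 0, 0, 0, -1], [0, 0, 0.5, 0, 0, 0, -1], [0, 0, 0.4, 0, 0, 0, -1], [0, 0, 0, 0, 0, 0, -1], [0, 0, 0, 0, 0, 0, -1]],
  ],
)

```text
clock: 12.0
ee_pos: [0.528, -0.2518, 0.1524]
tool_rot: [0.078, 0.962, -0.241, 0.097]
force: [-13.3, 14.3, 18.9]
opening: 0.0193
grasp_force: 63.6
```

```bash
python3 st.py; python3 plan.py .0 .0002 -.0003; python3 - <<'E'
from h import *
p,_=eyes.snapshot("side");cv2.imwrite("pics/g1.png",cv2.resize(p[160:280,290:410],(600,600),interpolation=2))
E
```

```text
12.0 [-0.206  0.185 -0.399  0.712 -0.455 -0.107] [ 0.528  -0.2518  0.1524] x [-0.969  0.104 -0.224] z [ 0.148 -0.48  -0.865] ang 173.87 [-13.3  14.3  18.9] 0.019276704976056668 63.61325025558472
tool force [ 10.12   1.33 -25.12] tool torque [-1.052  2.014  0.009]
(array([ 0. ,  0.1, -0.6]), array([-0.05,  0.03,  0.03]), array([ 0.5279, -0.2514,  0.1528]), array([ 0. ,  0.1, -0.6]))
```

View pics/g1.png

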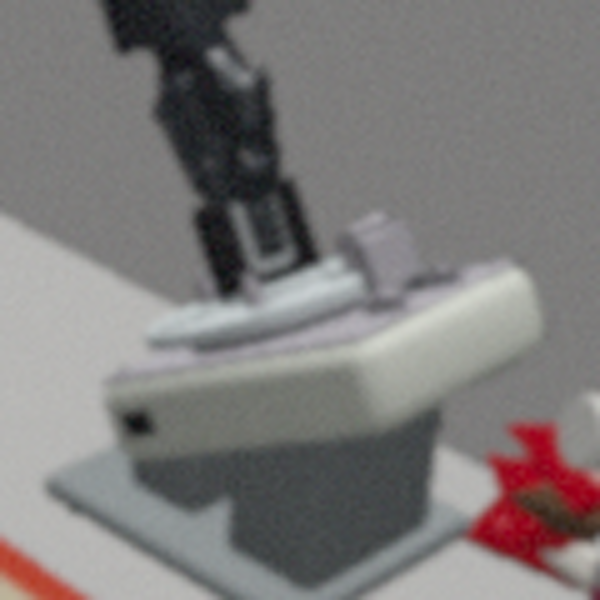

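Force rose to 25 N at seat contact. The side view shows the disc flat on the hub, the studs through, and the catch block at (380,260) over the rim. I'll ease off, open partly (to stay clear of the studs) and retreat along the axis.

Emit:
move_arm(
  moves=[
    [[0, 0, -0.5, 0, 0, 0, -1], [0, 0, 0, 0, 0, 0, -0.6], [0, 0, 0, 0, 0, 0, -0.3], [0, 0, 0, 0, 0, 0, -0.2], [0, 0, 0, 0, 0, 0, -0.2], [0, 0, 0, 0, 0, 0, -0.2], [0, 0, -5, 0, 0, 0, -0.2], [0, 0, -10, 0, 0, 0, -0.2], [0, 0, -15, 0, 0, 0, -0.2], [0, 0, -20, 0, 0, 0, -0.2], [0, 0, -30, 0, 0, 0, -0.2], [0, 0, -40, 0, 0, 0, -0.2], [0, 0, -40, 0, 0, 0, -0.2], [0, 0, 0, 0, 0, 0, -0.2], [0, 0, 0, 0, 0, 0, -0.2]],
  ],
)

```text
clock: 13.55
ee_pos: [0.5049, -0.1746, 0.2915]
tool_rot: [0.078, 0.962, -0.241, 0.098]
force: [-0.9, 0.4, -0.6]
opening: 0.0339
grasp_force: 0.0
```

```bash
python3 st.py; python3 - <<'E'
from h import *
p,_=eyes.snapshot("side");q,_=eyes.snapshot("top")
cv2.imwrite("pics/z1.png",np.hstack([cv2.resize(p[160:280,290:410],(400,400),interpolation=2),cv2.resize(q[120:220,285:385],(400,400),interpolation=2)]))
from plan import n,C
_,d=eyes.snapshot("top"); P=cloud("top",d); h=(P-C)@n; rr=np.linalg.norm((P-C)-h[...,None]*n,axis=-1)
w=(rr>.035)&(rr<.066)&(h<.011)&(h>0); Q=P[w]; o=Q.mean(0); m=np.linalg.svd(Q-o)[2][2]; m*=np.sign(m[2]); print(w.sum(),"disc top h",np.median(h[w]),"tilt diff deg",np.degrees(np.arccos(m@n)))
E
```

```text
13.55 [-0.051  0.068 -0.167  1.137 -0.491  0.062] [ 0.5049 -0.1746  0.2915] x [-0.969  0.104 -0.226] z [ 0.15  -0.48  -0.864] ang 173.89 [-0.9  0.4 -0.6] 0.033925892932062336 0.0
tool force [1.07 0.44 0.18] tool torque [-0.438  0.238 -0.006]
1182 disc top h 0.008045192535973036 tilt diff deg 0.15353169373760892
```

View pics/z1.png

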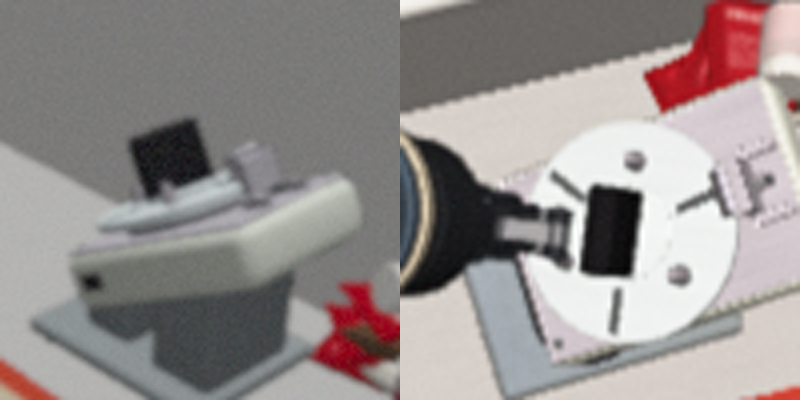

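The disc's top face is 8.0 mm above the seat, equal to its thickness, and it is flat to within 0.15°. The top view shows studs through two holes at (634,158) and (680,272), the third being hidden by the gripper. The catch nose is over the rim at (730,195), and the gripper is clear.

```bash
python3 -c "
from cell import workorder
print(workorder.sign_off())"
```

```text
the job is handed in; nothing more can be done
None
```

The shaving disc is seated flat on the hub with the catch snapped back over its rim, the gripper has let go and is clear, the jars and cutter were not touched, and the job was handed in at about 14 s.

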